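# Nip up the screw eye on the anchor block with a turning rod

## Task

The steel eye on the oak block (the card reader's security chain hooks onto it) has worked loose: slide the wooden-handled steel rod through its loop and use the rod to turn it clockwise until it is home on its red washer and the washer has turned along with it by about 4 degrees, then stop, because tightening much further chews the washer up. Go gently, turn the eye only with the rod, draw the rod out without slackening the eye again, lay it flat on the worktop clear of the block, and do not disturb the cup, the muffin or the jam jar.

Things in the scene. Friction and masses are not known exactly. Their poses are not given: they have to be found in the camera images.
- rod: loose turning rod, 150 g: a straight 9 mm round steel bar fixed in a flat-sided dark wooden grip 80 long x 20 wide x 24 mm high. Origin: middle of the underside of the grip; x runs along the rod towards the steel tip, z up as it lies. The grip spans x = -40 to +40 mm, a brass ferrule of 17 mm diameter goes on to x = 45 mm, the bare bar from there to x = 120 mm. Rod axis 12 mm above the origin.
- rod_grip (a point): middle of the rod's wooden grip, on the rod's axis (12 mm above the underside); x points to the steel tip
- rod_tip (a point): rounded tip of the steel bar, on the rod's axis, 120 mm from the middle of the grip
- eye (a point): centre of the steel screw eye's loop: a 32 mm wide ring strap, 23 mm outer, 14 mm bore diameter. The bore lies level, its centre 81 mm above the worktop, on the upright screw axis about which the eye turns. x runs along the bore, out of the mouth on the robot's right, z up. Clockwise from above tightens. Below it: a neck, a 26 mm collar and the red washer.
- eye_mouth (a point): centre of the bore's mouth on the robot's right, 16 mm from the eye's centre along its x. The rod has about 0.2 rad of play in the bore (the eye follows late). How far the eye must turn until its collar bears on the washer is unknown: 0.6 to 1.1 rad. Until then it turns easily (about 0.06 Nm).
- washer_mark (a point): white dot on the red fibre washer (44 mm wide, 3 mm thick, top 48 mm above the worktop), 19 mm from the screw axis. It stands still until the eye is home; then both turn on together, needing about 0.4 Nm. 5 degrees shift the dot by only 1.7 mm. Its axes turn with the washer.
- block: fixed round oak block, 93 mm wide over its rubber foot, 45 mm high, origin at the centre of its underside, on the screw axis; its yaw means nothing
- cup: bystander: white espresso cup, 63x89x51 mm, origin under its centre
- muffin: bystander: pale muffin in a white paper cup, 79 mm wide, 76 mm high, origin under its centre
- jam: bystander: red jam jar with a yellow lid, 64 mm wide, 110 mm high, origin under its centre

How it is judged:
On the way, in this order (a step that is already met when the one before it is completed fails the run):
1. the rod is through the loop: its tip at least 10 mm out on the far side (x of rod_tip in the frame of eye below -0.026 m and x of rod_grip in the frame of eye above 0.02 m and distance between rod_tip and eye below 0.08 m and angle between the x axis of rod_tip and the x axis of eye, either way round below 0.5 rad), for 0.2 s.
2. with the rod still in the loop the eye is home and the washer has turned along with it by at least 1.2 degrees (distance of washer_mark from where it was at the start of the episode above 0.0004 m and x of rod_tip in the frame of eye below -0.016 m and angle between the x axis of rod_tip and the x axis of eye, either way round below 0.6 rad), for 0.1 s.
At the end, for the whole second after the job is handed in: the washer has been turned along by 1.2 to 8.4 degrees (its dot has moved 0.4 to 2.8 mm), the eye has not been turned back by more than about 20 degrees from the washer, and the rod lies at rest flat on the worktop, both its ends and grip clear of the block (distance of washer_mark from where it was at the start of the episode between 0.0004 and 0.0028 m and y of eye_mouth in the frame of washer_mark above -0.0271 m and height (world z) of rod_grip below 0.018 m and height (world z) of rod_tip below 0.022 m and horizontal distance between each of rod_tip, rod_grip and block above 0.055 m and contact force between rod and block below 0.05 N and linear speed of rod below 0.02 m/s); the robot touches nothing.
It fails at once if the washer is turned by more than 8.4 degrees (dot moved over 2.8 mm): chewed up (distance of washer_mark from where it was at the start of the episode above 0.0028 m).
It fails at once if the rod presses on the block or its eye with more than 50 N (contact force between rod and block above 50 N).
It fails at once if the gripper or arm touches the block, its washer or its eye with more than 1 N (contact force between any of the arm, the fingers and block above 1 N).
It fails at once if the cup, the muffin or the jam jar is shifted by more than 20 mm (distance of any of cup, muffin, jam from where it was at the start of the episode above 0.02 m).
It also fails if it takes over 64 s, if anything falls off the work surface, if the arm or the gripper's body presses on something with over 40 N, if the wrist force passes 120 N, or if a joint passes its speed limit or range.

## Robot

A 6-joint arm with a two-finger parallel gripper is mounted at the origin on a cart in front of the work surface, level with it; the furniture and walls round the work are solid. World frame = base frame: x ahead of the robot, y to its left, z up, the work surface at z = 0. Lengths are in m, angles in rad, forces in N, time in s.
With the tool pointing down it reaches from about 0.375 to 0.9 m from the base axis. Payload 3.1 kg.
Tool frame: the origin (TCP) lies between the finger pads; the fingertips stand manip.finger_overhang ahead of it and the grasp point (between the pads) lies 5 mm behind it (manip.finger_overhang is the distance from the TCP to the fingertips, in m); z points along the fingers, y is the line along which they close (so a half turn about z gives the same grasp; the last joint's range is limited). The gripper opens to 85 mm and grips with 20 to 120 N. Pads are 22 mm wide; open, the fingers measure 114 mm over their backs; the gripper's body (76 mm by 85 mm) begins 54 mm behind the grasp point. The pads swing forward as they close: fully open they stand 13 mm farther back than shut.
Start: joints at [-1.44, 0.527, 1.433, -0, 1.181, -0.178], TCP at [0.19, -0.595, 0.245] pointing down, gripper open.
Joint ranges: [-3.08, 3.08], [-0.75, 2.2], [0.22, 2.44], [-1.43, 4.57], [0, 2.65], [-2.85, 2.85]. Speed limits (rad/s): [2.79, 2.79, 3.14, 3.14, 3.14, 3.14].

## Interface

Orientations are given as a unit quaternion [x, y, z, w].
In Python, from station import manip gives the robot as it stands.
- The arm moves only by the tool drive_tool, never from a script. Its argument "plan" is a list of rows, each a list of 7 numbers: the shift along the tool's x, y, z in m, then the turn, a rotation vector about the tool's x, y, z in degrees, then the opening, from -1 (shut) to 1 (fully open). In form: [[x, y, z, wx, wy, wz, gripper], ...]. A call has 1 to 10 rows; each row shifts and turns the commanded pose from where the row before left it, along the tool's axes as they then stand; what a row does not reach is not made up. A row lasts 1/10 s, in which the tool goes at most 50 mm and 8.59 degrees, less where a joint would pass 70% of its speed; a pose out of reach is approached as far as the arm can. A call is refused whole if a number of a shift passes 0.05 or a number of a turn 8.59, either way. A call with a gripper value outside its range is refused whole. The fingers move at their own pace and stop on an object; "newtons" is the grip in N (left out, the last holds). Time passes only in rows, so rows that do not move let the fingers close. It gives the time, the measured TCP pose, the force, the opening and the grip force at its end, in the units of the state.
- manip.sense(): the state, without advancing time (a new reading comes with each control period).
- manip.snapshot(name): name is "side" or "top"; returns a dict with "image" (480x640x3 uint8, red, green, blue), "z_map" (480x640 float32, m along the optical axis (not along the pixel's ray), 0 where there is no reading), "fov_y" (degrees; the focal length in pixels is half the picture's height over the tangent of half this angle, whatever the lens; pixels are square), "cx", "cy" (the principal point, pixels), "k1" (the pictures are not rectified: a ray, as slopes to the right and down, at radius r is drawn at 1 + k1 r^2 times it, then the intrinsics apply), "extrinsics" (4x4, takes a point from camera to world coordinates). Camera axes: x right, y up, looking along -z (the intrinsics and any distortion apply to the point x, -y, -z); pixel columns grow to the right and rows downward; lengths in m; the calibration is good to about 2 mm. A picture is of the moment at which its call begins.
- manip.sign_off(): hands the job in; it is judged then, once.
The state is a dict: "t": time; "q": joint angles; "qd": joint speeds; "tau": joint torques, N m; "tcp_pos": TCP position; "tool_rot": TCP orientation; "force": force on the tool from outside, world axes, zero at the start; "ft_torque": the same for the moment, N m; "finger_gap": opening from 0.0 (shut) to 1.0 (fully open); "gripper_force": force on a finger pad.
Only numpy, scipy, OpenCV 4.12 (cv2) and the standard library are available. Lean on these libraries where they do the work, as an engineer would, in place of code of your own. Each camera call takes 0.05 s, during which the arm holds its last target. There are 200 camera calls.

## Working session

There is one attempt and no reset: what is moved stays moved. The work goes in short steps, Python scripts to look and compute and a tool call to move; the robot and the scene stay as the last step left them, time stands still between calls to the robot, and variables do not carry over. Pictures are saved under pics/ and viewed, at most 10 in all, crops included, and the job is handed in when it is done.

Besides the shell and the picture viewer there is one more tool, called after "Emit:" as name([rows], argument=value, ...), one row to a line, values as JSON. drive_tool: Moves the arm, as the interface text tells. Its arguments: {"type":"object","properties":{"plan":{"type":"array"},"newtons":{"type":"number"}},"required":["plan"]}

```bash
mkdir -p pics; ls; cat > h.py <<'E'
import numpy as np,cv2
from station import manip
from scipy.spatial.transform import Rotation as R
def snap(n,save=None):
    s=manip.snapshot(n); 
    if save: cv2.imwrite('pics/'+save,s['image'][:,:,::-1])
    return s
def world(s,u,v,z=None,zw=None):
    "pixels (arrays)->world, using depth z, or plane height zw"
    f=240/np.tan(np.radians(s['fov_y'])/2)
    K=np.array([[f,0,s['cx']],[0,f,s['cy']],[0,0,1.]])
    p=cv2.undistortPointsIter(np.c_[u,v].astype(float).reshape(-1,1,2),K,np.array([s['k1'],0,0,0.]),None,None,(3,50,1e-9)).reshape(-1,2)
    E=np.array(s['extrinsics']); d=np.c_[p[:,0],-p[:,1],-np.ones(len(p))]@E[:3,:3].T
    if zw is not None: z=(zw-E[2,3])/d[:,2]
    return E[:3,3]+d*np.asarray(z).reshape(-1,1)
def cloud(s):
    v,u=np.mgrid[:480,:640]; return world(s,u.ravel(),v.ravel(),s['z_map'].ravel()).reshape(480,640,3)
def pix(s,P):
    f=240/np.tan(np.radians(s['fov_y'])/2); E=np.array(s['extrinsics'])
    c=(np.atleast_2d(P)-E[:3,3])@E[:3,:3]; a=c[:,:2]/-c[:,2:]*[1,-1]; r2=(a**2).sum(1,keepdims=True)
    return a*(1+s['k1']*r2)*f+[s['cx'],s['cy']]
E
python3 - <<'E'
from h import *
for n in('top','side'):
    s=snap(n,n+'0.png'); print(n,s['fov_y'],s['k1'],np.round(s['extrinsics'],3).tolist())
print(manip.sense(),manip.finger_overhang)
E
```

```text
pics
top 47.535582135093705 -0.08793426848310619 [[-0.008, 0.979, -0.204, 0.238], [-1.0, -0.008, 0.002, -0.039], [0.0, 0.204, 0.979, 1.31], [0.0, 0.0, 0.0, 1.0]]
side 47.783381982603174 -0.11418390921551994 [[0.919, 0.24, -0.312, 0.015], [-0.393, 0.54, -0.745, -1.192], [-0.01, 0.807, 0.59, 0.994], [0.0, 0.0, 0.0, 1.0]]
{'t': 0.1, 'q': array([-1.44053035e+00,  5.28367886e-01,  1.43377334e+00, -1.08742235e-05,
        1.18141600e+00, -1.78467345e-01]), 'qd': array([ 0.00022431, -0.00083281, -0.00340395, -0.00012613,  0.00129652,
        0.0006226 ]), 'tau': array([-1.76535718e-04, -4.43304205e+01, -1.78586322e+01, -2.83852796e-04,
        3.88684741e-03,  4.89960584e-06]), 'tcp_pos': array([ 0.18987048, -0.59481052,  0.24443499]), 'tool_rot': array([ 9.88108312e-01,  1.53756294e-01,  1.86447741e-05, -9.82118873e-04]), 'force': array([ 0.60169421,  0.67725185, -0.81631085]), 'ft_torque': array([ 0.02809161, -0.01818636,  0.03997214]), 'gripper_force': 0.0, 'finger_gap': 1.0041204322498871} 0.014
```

View pics/top0.png

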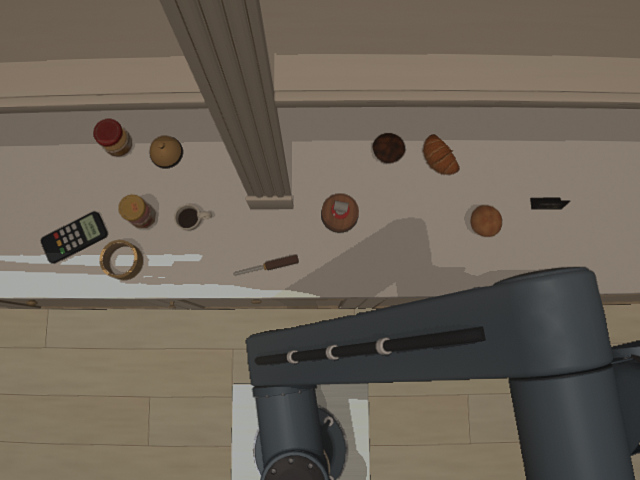

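View pics/side0.png

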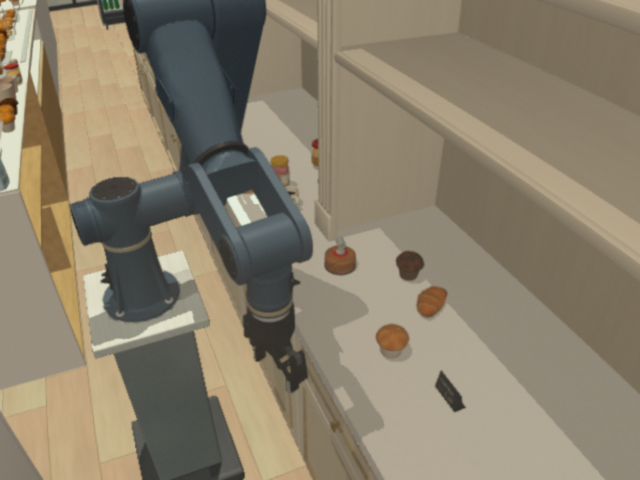

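The top view shows the block at about (340,212) and the rod with its grip at (282,263) and tip at (235,273). The cup is at (188,216) and the pillar base at (270,200). In the side view the block is at (340,260). Next I'll measure from the point cloud and look at enlarged crops.

```bash
python3 - <<'E'
from h import *
s=snap('top');C=cloud(s);im=s['image']
np.savez('top0.npz',C=C,im=im)
a=cv2.resize(im[188:238,315:365],(400,400),interpolation=cv2.INTER_CUBIC)
t=snap('side');D=cloud(t);jm=t['image']
b=cv2.resize(jm[230:280,315:365],(400,400),interpolation=cv2.INTER_CUBIC)
cv2.imwrite('pics/eye.png',np.hstack([a,b])[:,:,::-1])
def rep(n,m,C=C): 
    p=C[m]; print(n,m.sum(),np.round(p.mean(0),4),np.round(p.min(0),4),np.round(p.max(0),4))
g=np.zeros((480,640),bool);g[180:245,305:375]=1
Z=C[...,2]
rep('block top',g&(Z>.035)&(Z<.047)); m=g&(Z>.08)&(Z<.1); rep('eye top',m)
p=C[m][:,:2];w,v=np.linalg.eigh(np.cov(p.T));print(w,v[:,1],np.degrees(np.arctan2(*v[::-1,1])))
g2=np.zeros((480,640),bool);g2[240:290,225:305]=1
m=g2&(Z>.006)&(Z<.04);rep('rod',m)
p=C[m];w,v=np.linalg.eigh(np.cov(p[:,:2].T));d=v[:,1]*np.sign(v[1,1]);x=(p[:,:2]-p[:,:2].mean(0))@d;print('dir',d,'ends',p[:,:2].mean(0)+np.outer([x.min(),x.max()],d))
q=p[p[:,2]>.018];w,v=np.linalg.eigh(np.cov(q[:,:2].T));rep('grip',g2&(Z>.018)&(Z<.04));print(v[:,1])
rep('table',g2&(abs(Z)<.006))
g3=np.zeros((480,640),bool);g3[225:285,310:370]=1
m=g3&(D[...,2]>.08)&(D[...,2]<.1);rep('eye side',m,D)
for n,(u,v0) in dict(cup=(188,217),jam=(110,133),muf=(486,221),pil=(270,203),muf2=(388,147)).items(): print(n,np.round(C[v0,u],3))
E
```

```text
block top 660 [ 0.5541 -0.0995  0.043 ] [ 0.5132 -0.144   0.035 ] [ 0.6007 -0.0573  0.047 ]
eye top 133 [ 0.5555 -0.1     0.0899] [ 0.5443 -0.1171  0.0801] [ 0.5702 -0.0843  0.0967]
[3.99099930e-05 8.67018852e-05] [0.20632047 0.97848447] 78.09319088898395
rod 473 [0.4319 0.0645 0.0195] [ 0.3745 -0.0132  0.006 ] [0.4875 0.1792 0.0314]
dir [-0.17967015  0.98372691] ends [[ 0.44703054 -0.0185776 ]
 [ 0.4129833   0.16783726]]
grip 304 [0.4349 0.0473 0.0234] [0.4097 0.0008 0.018 ] [0.4548 0.1541 0.0314]
[-0.23441312  0.97213707]
table 3469 [ 0.4327  0.0852 -0.    ] [ 0.3723 -0.0132 -0.006 ] [0.4945 0.1809 0.006 ]
eye side 74 [ 0.5509 -0.1008  0.0895] [ 0.5386 -0.117   0.0802] [ 0.5652 -0.0798  0.0962]
cup [0.546 0.268 0.03 ]
jam [0.737 0.449 0.101]
muf [ 0.52  -0.442  0.074]
pil [0.571 0.066 0.059]
muf2 [ 0.704 -0.217  0.074]
```

View pics/eye.png

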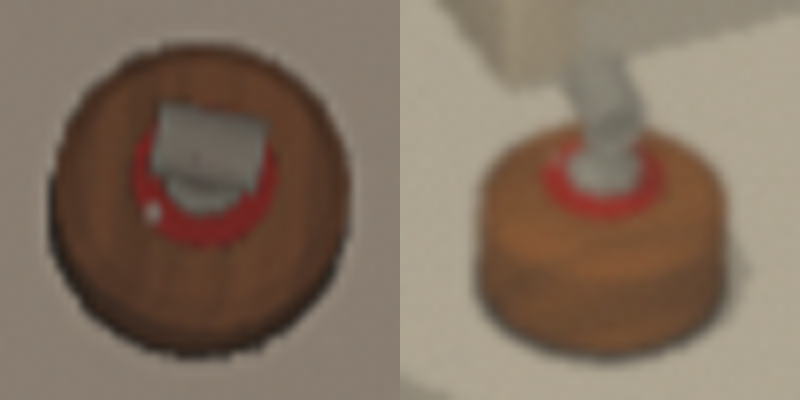

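The crop shows the bore running about 10° off the −y direction, with its mouth towards −y and slightly towards the robot. The white dot is at crop (152,212) in the top view. Now I'll find the rod precisely and write a move planner.

```bash
cat >> h.py <<'E'
def plan(pos,yaw,n,grip,down=None,cmd=None):
    "rows taking tool (pointing down) from measured pose to pos/yaw(deg, of tool x) in n equal steps"
    st=manip.sense(); p=np.array(cmd[0] if cmd else st['tcp_pos']);r=R.from_euler('xz',[180,cmd[1]],degrees=True) if cmd else R.from_quat(st['tool_rot'])
    T=R.from_euler('xz',[180,yaw],degrees=True); w=(T*r.inv()).as_rotvec(); dp=(np.array(pos)-p)/n
    for k in range(n):
        rk=R.from_rotvec(w*k/n)*r; rn=R.from_rotvec(w*(k+1)/n)*r
        row=np.r_[np.round(rk.inv().apply(dp),4),np.round(np.degrees((rk.inv()*rn).as_rotvec()),2),grip]; print(row.tolist(),end=',\n')
def here():
    s=manip.sense(); r=R.from_quat(s['tool_rot']); m=r.as_matrix(); print('t',round(s['t'],2),'tcp',np.round(s['tcp_pos'],4),'yaw %.2f'%np.degrees(np.arctan2(m[1,0],m[0,0])),'z',np.round(m[:,2],3),'gap',round(s['finger_gap'],3),'F',np.round(s['force'],2),'M',np.round(s['ft_torque'],3),'q',np.round(s['q'],2))
def rodfit(s,box,zg=.02,zb=.012):
    u0,u1,v0,v1=box; im=s['image'].astype(int); g=np.zeros(im.shape[:2],bool); g[v0:v1,u0:u1]=1
E
python3 - <<'E'
from h import *
im=np.load('top0.npz')['im']
cv2.imwrite('pics/rod.png',cv2.resize(im[245:285,225:305],(800,400),interpolation=cv2.INTER_CUBIC)[:,:,::-1])
E
```

```text
(no output)
```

View pics/rod.png

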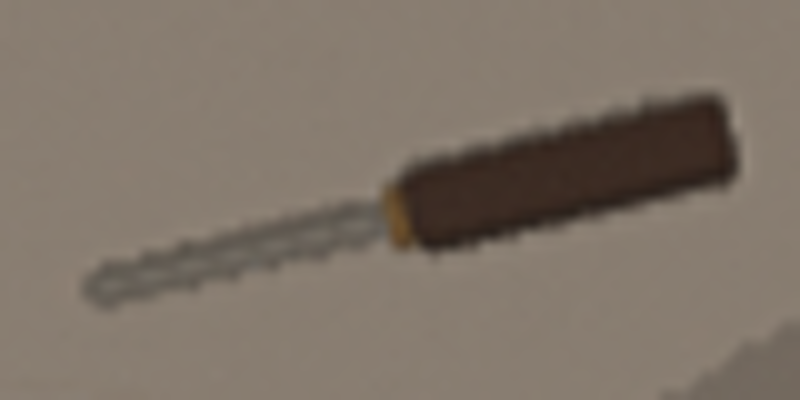

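The crop shows the tip at (85,288), the grip's front at (408,207) and its rear at (730,138).

```bash
python3 - <<'E'
from h import *
s=snap('top')
P=world(s,225+np.array([88,408,730])/10-.45,245+np.array([287,207,138])/10-.45,zw=.013);print(P)
d=P[0]-P[2];print('yaw',np.degrees(np.arctan2(d[1],d[0])),np.linalg.norm(P[0]-P[1]),np.linalg.norm(d))
u=d/np.linalg.norm(d); g=P[2]*.0+(P[0]-.12*u+P[1]-.04*u+P[2]+.04*u)/3; print('grip mid',g)
here()
yaw=np.degrees(np.arctan2(d[1],d[0]))
plan([.36,-.38,.24],35,6,1); print()
plan([g[0],g[1],.12],yaw,10,1,cmd=([.36,-.38,.24],35))
E
```

```text
[[0.41013385 0.15647837 0.013     ]
 [0.42902475 0.0797481  0.013     ]
 [0.44525311 0.00232086 0.013     ]]
yaw 102.83376141269775 0.0790215216849758 0.1581072478211536
grip mid [0.43702216 0.04051503 0.013     ]
t 0.25 tcp [ 0.1899 -0.5951  0.2448] yaw 17.69 z [-0.     0.001 -1.   ] gap 0.998 F [0.19 0.93 0.32] M [-0.012 -0.062 -0.027] q [-1.44  0.53  1.43 -0.    1.18 -0.18]
[0.0379, -0.0255, 0.0008, -0.01, -0.0, -2.89, 1.0],
[0.0391, -0.0236, 0.0008, -0.01, -0.0, -2.89, 1.0],
[0.0403, -0.0216, 0.0008, -0.01, -0.0, -2.89, 1.0],
[0.0413, -0.0195, 0.0008, -0.01, -0.0, -2.89, 1.0],
[0.0422, -0.0174, 0.0008, -0.01, -0.0, -2.89, 1.0],
[0.0431, -0.0153, 0.0008, -0.01, -0.0, -2.89, 1.0],

[0.0304, -0.03, 0.012, -0.0, 0.0, -6.78, 1.0],
[0.0338, -0.0262, 0.012, 0.0, 0.0, -6.78, 1.0],
[0.0366, -0.0221, 0.012, 0.0, 0.0, -6.78, 1.0],
[0.039, -0.0176, 0.012, -0.0, 0.0, -6.78, 1.0],
[0.0408, -0.0128, 0.012, -0.0, 0.0, -6.78, 1.0],
[0.042, -0.0079, 0.012, 0.0, 0.0, -6.78, 1.0],
[0.0427, -0.0029, 0.012, -0.0, 0.0, -6.78, 1.0],
[0.0427, 0.0021, 0.012, 0.0, 0.0, -6.78, 1.0],
[0.0421, 0.0072, 0.012, -0.0, 0.0, -6.78, 1.0],
[0.041, 0.0121, 0.012, 0.0, 0.0, -6.78, 1.0],
```

Emit:
drive_tool([
  [0.038,-0.0255,0.001,0,0,-2.9,1],
  [0.039,-0.0235,0.001,0,0,-2.9,1],
  [0.04,-0.0215,0.001,0,0,-2.9,1],
  [0.041,-0.0195,0.001,0,0,-2.9,1],
  [0.042,-0.0175,0.001,0,0,-2.9,1],
  [0.043,-0.0155,0.001,0,0,-2.9,1],
])

```text
t: 0.85
tcp_pos: [0.3599, -0.3792, 0.2393]
tool_rot: [0.953, 0.302, 0.0, 0.0]
force: [0.5, -0.2, -0.3]
finger_gap: 0.998
gripper_force: 0.0
```

Emit:
drive_tool([
  [0.0304,-0.03,0.012,0,0,-6.8,1],
  [0.0338,-0.0262,0.012,0,0,-6.8,1],
  [0.0366,-0.0221,0.012,0,0,-6.8,1],
  [0.039,-0.0176,0.012,0,0,-6.8,1],
  [0.0408,-0.0128,0.012,0,0,-6.8,1],
  [0.042,-0.0079,0.012,0,0,-6.8,1],
  [0.0427,-0.0029,0.012,0,0,-6.8,1],
  [0.0427,0.0021,0.012,0,0,-6.8,1],
  [0.0421,0.0072,0.012,0,0,-6.8,1],
  [0.041,0.0121,0.012,0,0,-6.8,1],
])

```text
t: 1.85
tcp_pos: [0.4354, 0.0417, 0.119]
tool_rot: [0.62, 0.785, 0.0, 0.0]
force: [0.7, -0.2, 0.6]
finger_gap: 1.0
gripper_force: 0.0
```

Emit:
drive_tool([
  [0,0,0,0,0,0,1],
  [0,0,0,0,0,0,1],
])

```text
t: 2.05
tcp_pos: [0.4349, 0.041, 0.1192]
tool_rot: [0.621, 0.784, -0.0, -0.0]
force: [0.6, -0.7, 0.1]
finger_gap: 0.999
gripper_force: 0.0
```

```bash
python3 - <<'E'
from h import *
here(); plan([.437,.0405,.018],102.8,6,1)
E
```

```text
t 2.05 tcp [0.4349 0.041  0.1192] yaw 103.23 z [-0. -0. -1.] gap 0.999 F [ 0.57 -0.72  0.07] M [-0.026 -0.001 -0.015] q [-0.16  0.51  2.01 -0.    0.62 -0.39]
[-0.0002, 0.0003, 0.0169, -0.0, 0.0, 0.07, 1.0],
[-0.0002, 0.0003, 0.0169, -0.0, 0.0, 0.07, 1.0],
[-0.0002, 0.0003, 0.0169, -0.0, 0.0, 0.07, 1.0],
[-0.0002, 0.0003, 0.0169, -0.0, 0.0, 0.07, 1.0],
[-0.0002, 0.0003, 0.0169, -0.0, 0.0, 0.07, 1.0],
[-0.0002, 0.0003, 0.0169, -0.0, 0.0, 0.07, 1.0],
```

Emit:
drive_tool([
  [0,0.0005,0.02,0,0,0,1],
  [0,0.0005,0.02,0,0,0,1],
  [0,0.0005,0.02,0,0,0,1],
  [0,0.0005,0.018,0,0,0.2,1],
  [0,0,0.015,0,0,0.2,1],
  [0,0,0.01,0,0,0,1],
  [0,0,0,0,0,0,1],
])

```text
t: 2.75
tcp_pos: [0.4368, 0.0393, 0.0156]
tool_rot: [0.626, 0.78, -0.0, -0.001]
force: [-0.5, -0.0, 0.9]
finger_gap: 1.002
gripper_force: 0.0
```

Emit:
drive_tool([
  [0,0,0,0,0,0,-1],
  [0,0,0,0,0,0,-1],
  [0,0,0,0,0,0,-1],
  [0,0,0,0,0,0,-1],
  [0,0,0,0,0,0,-1],
  [0,0,0,0,0,0,-1],
  [0,0,0,0,0,0,-1],
  [0,0,0,0,0,0,-1],
], newtons=70)

```text
t: 3.55
tcp_pos: [0.4368, 0.0406, 0.017]
tool_rot: [0.624, 0.781, 0.0, 0.0]
force: [-0.4, -0.8, 5.3]
finger_gap: 0.221
gripper_force: 69.5
```

Emit:
drive_tool([
  [0,0,-0.015,0,0,0,-1],
  [0,0,-0.025,0,0,0,-1],
  [0,0,-0.03,0,0,0,-1],
  [0,0,-0.035,0,0,0,-1],
  [0,0,-0.035,0,0,0,-1],
  [0,0,-0.03,0,0,0,-1],
  [0,0,-0.015,0,0,0,-1],
  [0,0,0,0,0,0,-1],
])

```text
t: 4.35
tcp_pos: [0.4379, 0.0406, 0.2033]
tool_rot: [0.624, 0.781, 0.001, 0.002]
force: [-0.2, 0.3, -1.5]
finger_gap: 0.218
gripper_force: 68.6
```

```bash
python3 - <<'E'
from h import *
here(); plan([.50,-.27,.17],79.5,10,-1)
E
```

```text
t 4.35 tcp [0.4379 0.0406 0.2033] yaw 102.72 z [ 0.005 -0.001 -1.   ] gap 0.218 F [-0.24  0.32 -1.52] M [-0.02  -0.072 -0.001] q [-0.16  0.35  1.93  0.    0.86 -0.38]
[-0.0317, -0.0008, 0.0034, 0.03, 0.01, 2.32, -1.0],
[-0.0317, 0.0005, 0.0034, 0.03, 0.01, 2.32, -1.0],
[-0.0316, 0.0018, 0.0034, 0.03, 0.01, 2.32, -1.0],
[-0.0315, 0.003, 0.0034, 0.03, 0.01, 2.32, -1.0],
[-0.0314, 0.0043, 0.0034, 0.03, 0.01, 2.32, -1.0],
[-0.0312, 0.0056, 0.0034, 0.03, 0.01, 2.32, -1.0],
[-0.0309, 0.0069, 0.0034, 0.03, 0.01, 2.32, -1.0],
[-0.0306, 0.0081, 0.0034, 0.03, 0.01, 2.32, -1.0],
[-0.0303, 0.0093, 0.0034, 0.03, 0.01, 2.32, -1.0],
[-0.0299, 0.0106, 0.0033, 0.03, 0.01, 2.32, -1.0],
```

Emit:
drive_tool([
  [-0.0317,-0.001,0.0034,0,0,2.3,-1],
  [-0.0317,0.0005,0.0034,0,0,2.3,-1],
  [-0.0316,0.002,0.0034,0,0,2.3,-1],
  [-0.0315,0.003,0.0034,0,0,2.3,-1],
  [-0.0314,0.0043,0.0034,0,0,2.3,-1],
  [-0.0312,0.0056,0.0034,0,0,2.3,-1],
  [-0.031,0.007,0.0034,0,0,2.3,-1],
  [-0.0306,0.008,0.0034,0,0,2.3,-1],
  [-0.0303,0.0093,0.0034,0,0,2.3,-1],
  [-0.03,0.0106,0.0034,0,0,2.5,-1],
])

```text
t: 5.35
tcp_pos: [0.4983, -0.2708, 0.1651]
tool_rot: [0.769, 0.639, -0.0, -0.002]
force: [0.3, 0.1, -0.8]
finger_gap: 0.217
gripper_force: 68.7
```

```bash
python3 - <<'E'
from h import *
here(); plan([.523,-.263,.086],79.5,5,-1)
E
```

```text
t 5.35 tcp [ 0.4983 -0.2708  0.1651] yaw 79.39 z [-0.003  0.002 -1.   ] gap 0.217 F [ 0.29  0.11 -0.81] M [ 0.003 -0.061  0.05 ] q [-0.69  0.56  1.65  0.    0.93 -0.51]
[0.0024, 0.0046, 0.0158, -0.04, -0.02, -0.02, -1.0],
[0.0024, 0.0046, 0.0158, -0.04, -0.02, -0.02, -1.0],
[0.0024, 0.0046, 0.0158, -0.04, -0.02, -0.02, -1.0],
[0.0024, 0.0046, 0.0158, -0.04, -0.02, -0.02, -1.0],
[0.0024, 0.0046, 0.0158, -0.04, -0.02, -0.02, -1.0],
```

Emit:
drive_tool([
  [0.0024,0.0046,0.0158,0,0,0,-1],
  [0.0024,0.0046,0.0158,0,0,0,-1],
  [0.0024,0.0046,0.0158,0,0,0,-1],
  [0.0024,0.0046,0.0158,0,0,0,-1],
  [0.0024,0.0046,0.0158,0,0,0,-1],
  [0,0,0,0,0,0,-1],
  [0,0,0,0,0,0,-1],
])

```text
t: 6.05
tcp_pos: [0.5241, -0.262, 0.0877]
tool_rot: [0.769, 0.64, -0.0, -0.001]
force: [0.3, -0.6, -1.5]
finger_gap: 0.222
gripper_force: 68.6
```

```bash
python3 - <<'E'
from h import *
here()
im=[]
for n,(u,v) in dict(top=(365,205),side=(340,255)).items():
    s=snap(n); np.savez(n+'1.npz',**s); x0,y0=u-35,v-30
    im.append(cv2.resize(s['image'][y0:y0+60,x0:x0+70],(800,686),interpolation=cv2.INTER_CUBIC)[::1])
    im[-1]=cv2.resize(s['image'][y0:y0+60,x0:x0+50] if 0 else s['image'][y0:y0+60,x0:x0+70],(400,343),interpolation=cv2.INTER_CUBIC)
cv2.imwrite('pics/pre.png',np.hstack(im)[:,:,::-1])
E
```

```text
t 6.05 tcp [ 0.5241 -0.262   0.0877] yaw 79.55 z [-0.001  0.001 -1.   ] gap 0.222 F [ 0.27 -0.62 -1.51] M [-0.044 -0.004 -0.004] q [-0.65  0.69  1.65 -0.    0.8  -0.47]
```

View pics/pre.png

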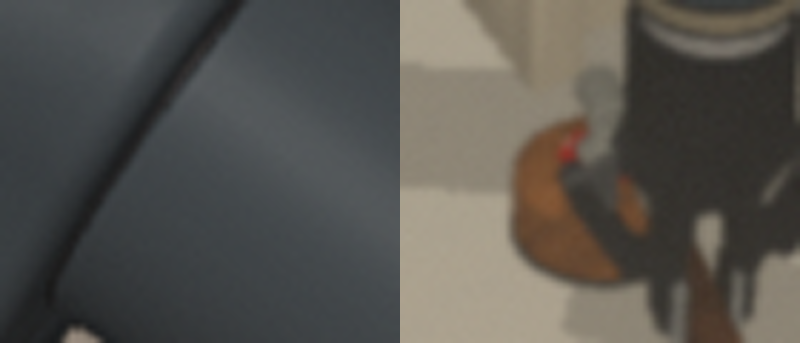

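The top view is blocked by the arm. In the side view the dark bar points at the eye, and I'll compare its projection with the picture.

```bash
python3 - <<'E'
from h import *
s=dict(np.load('side1.npz'))
d=np.array([np.cos(np.radians(79.5)),np.sin(np.radians(79.5)),0])
g=np.array([.5241,-.262,.0827]); e=np.array([.553,-.100,.081])
P=np.array([g+.045*d,g+.115*d,g+.12*d,e-.016*d,e+.016*d,e,[.553,-.1,.045]]); q=pix(s,P); print(np.round(q,1))
x0,y0,k=305,225,10
im=cv2.resize(s['image'][y0:y0+60,x0:x0+60],None,fx=k,fy=k,interpolation=cv2.INTER_CUBIC)[:,:,::-1].copy()
b=im.copy()
for a in q: cv2.circle(b,tuple(int(x) for x in (a-[x0,y0]+.5)*k),4,(0,255,0),-1)
w=np.hstack([im[:,:400],b[:,:400]]);cv2.imwrite('pics/pre2.png',w)
E
```

```text
[[352.5 269.2]
 [345.5 253.3]
 [345.  252.2]
 [341.9 246.6]
 [338.9 240. ]
 [340.4 243.3]
 [340.1 253.4]]
```

View pics/pre2.png

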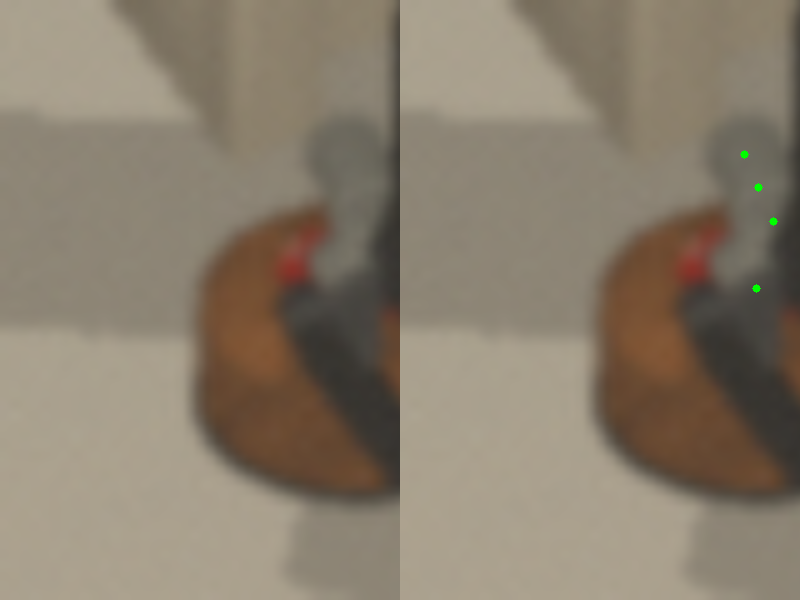

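```bash
python3 - <<'E'
from h import *
s=dict(np.load('side1.npz'))
x0,y0,k=315,230,11
im=cv2.resize(s['image'][y0:y0+54,x0:x0+70],None,fx=k,fy=k,interpolation=cv2.INTER_CUBIC)[:,:,::-1].astype(float)
im=np.clip(255*(im/255)**.6,0,255); cv2.imwrite('pics/pre3.png',im)
C=cloud(s)
for v in range(244,278,3): print(v,[tuple(int(round(1000*x)) for x in C[v,u]) for u in range(332,362,3)])
E
```

```text
244 [(575, 3, 1), (582, -5, 4), (541, -110, 89), (555, -99, 77), (487, -254, 205), (488, -268, 214), (491, -278, 220), (495, -285, 223), (500, -291, 226), (505, -296, 228)]
247 [(542, -69, 50), (551, -70, 47), (539, -113, 81), (550, -111, 77), (487, -255, 197), (487, -271, 207), (490, -280, 213), (495, -286, 215), (500, -291, 217), (506, -295, 218)]
250 [(535, -83, 50), (543, -86, 51), (546, -100, 60), (555, -101, 58), (484, -261, 192), (488, -268, 196), (497, -267, 193), (494, -289, 208), (500, -292, 209), (508, -293, 207)]
253 [(533, -87, 44), (470, -241, 173), (474, -249, 177), (479, -255, 181), (482, -265, 186), (489, -267, 185), (498, -267, 183), (503, -272, 185), (511, -273, 183), (519, -274, 181)]
256 [(527, -101, 45), (464, -253, 174), (470, -258, 176), (476, -261, 176), (555, -121, 50), (490, -266, 175), (499, -265, 172), (503, -273, 176), (506, -282, 182), (520, -272, 170)]
259 [(521, -113, 44), (460, -261, 172), (467, -264, 172), (477, -259, 165), (552, -127, 44), (535, -180, 89), (498, -267, 164), (500, -279, 172), (509, -278, 169), (519, -274, 162)]
262 [(518, -121, 40),
[... 458 characters left out ...]
3, 131), (506, -269, 134), (534, -233, 97), (599, -132, 0)]
271 [(516, -126, 13), (523, -130, 13), (533, -130, 10), (537, -140, 16), (482, -267, 131), (490, -269, 130), (498, -269, 127), (505, -272, 127), (528, -245, 99), (593, -143, -1)]
274 [(519, -120, -4), (522, -134, 5), (529, -138, 6), (539, -138, 2), (546, -141, 2), (557, -140, -2), (501, -265, 113), (508, -268, 113), (523, -256, 99), (534, -252, 92)]
277 [(509, -140, 3), (518, -142, 2), (525, -146, 2), (534, -148, 1), (539, -157, 6), (548, -158, 4), (502, -263, 101), (507, -270, 106), (520, -262, 94), (526, -266, 96)][ WARN:0@0.597] global loadsave.cpp:1063 imwrite_ Unsupported depth image for selected encoder is fallbacked to CV_8U.
```

View pics/pre3.png

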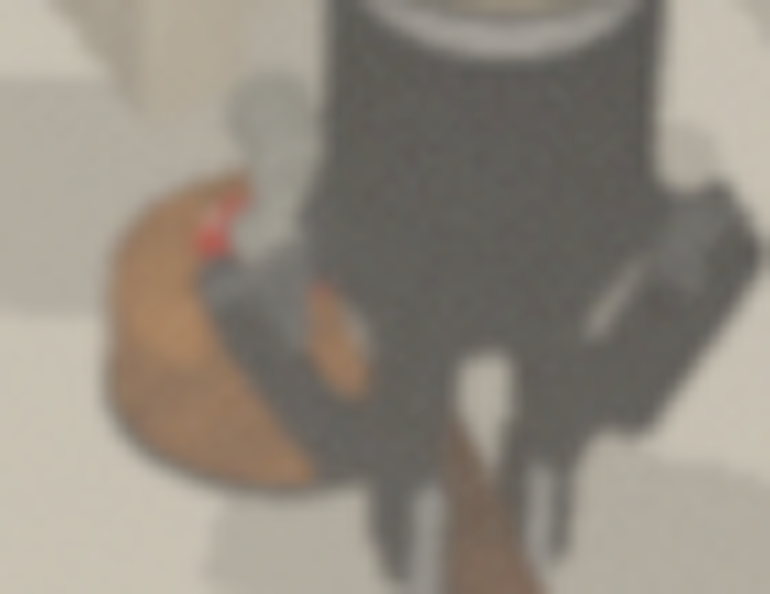

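The gripper body hides the bar in this view, so I'll rely on kinematics, since the rod is centred in the jaws. I'll refine the eye centre and yaw by fitting outlines in the initial pictures.

```bash
python3 - <<'E'
from h import *
from scipy.optimize import least_squares
s=dict(np.load('top1.npz'));t=dict(np.load('side1.npz'))
c=lambda x,y,x0,y0:(x0+x/8-.5,y0+y/8-.5)
im=np.load('top0.npz')['im'][188:238,315:365].astype(int)
hsv=cv2.cvtColor(im.astype(np.uint8),cv2.COLOR_RGB2HSV)
red=(hsv[...,1]>150)&(im[...,0]>80)&(im[...,1]<60); v,u=np.nonzero(red)
print('red u',u.min()+315,u.max()+315,'v',v.max()+188)
grey=hsv[...,1]<55; n,l,st,cen=cv2.connectedComponentsWithStats((grey&(np.hypot(*(np.mgrid[:50,:50]-25))<14)).astype(np.uint8))
print(st,cen)
th=np.linspace(0,2*np.pi,361)
def ext(s,x,y,z,r): q=pix(s,np.c_[x+r*np.cos(th),y+r*np.sin(th),0*th+z]); return q[:,0].min(),q[:,0].max(),q[:,1].max()
# washer fits: top & side
for s_,o in((s,(c(132,0,315,188)[0],c(277,0,315,188)[0],c(0,248,315,188)[1])),(t,(c(141,0,315,230)[0],c(265,0,315,230)[0],c(0,220,315,230)[1]))):
    f=least_squares(lambda p:np.array(ext(s_,p[0],p[1],.048,.022))-o,[.553,-.1]); print('washer',f.x,f.fun)
q=np.array([c(*a,315,188) for a in((160,100),(270,120),(258,190),(150,172))]); W=world(s,q[:,0],q[:,1],zw=.081); print('eye top',W.mean(0),W)
d=(W[0]+W[3]-W[1]-W[2])/2;print(np.degrees(np.arctan2(d[1],d[0])),np.linalg.norm(d))
here()
E
```

```text
red u 331 349 v 218
[[   0    0   50   50 2360]
 [  19   13   14   13  139]
 [  19   26    1    1    1]] [[24.44788136 24.8279661 ]
 [25.42446043 18.92086331]
 [19.         26.        ]]
washer [ 0.55675484 -0.1003812 ] [-0.15153707  0.15164951 -0.00110822]
washer [ 0.55295128 -0.0981947 ] [ 0.01135526 -0.01134781  0.0004144 ]
eye top [ 0.55763205 -0.1003881   0.081     ] [[ 0.57141781 -0.08618911  0.081     ]
 [ 0.56515672 -0.11816207  0.081     ]
 [ 0.54416756 -0.11424575  0.081     ]
 [ 0.5497861  -0.08295545  0.081     ]]
79.36479817974408 0.032184494322861606
t 6.15 tcp [ 0.5244 -0.2628  0.0889] yaw 79.51 z [ 0.001 -0.001 -1.   ] gap 0.218 F [-0.41 -0.45 -1.5 ] M [-0.008  0.027  0.003] q [-0.65  0.69  1.65 -0.    0.8  -0.47]
```

Emit:
drive_tool([
  [0.004,0.0005,0.002,0,0,0,-1],
  [0.006,0,0,0,0,0,-1],
  [0.006,0,0,0,0,0,-1],
  [0.004,0,0,0,0,0,-1],
  [0,0,0,0,0,0,-1],
])

```text
t: 6.65
tcp_pos: [0.5282, -0.2422, 0.0865]
tool_rot: [0.769, 0.64, -0.0, -0.0]
force: [-0.0, 1.2, -1.9]
finger_gap: 0.217
gripper_force: 68.6
```

Emit:
drive_tool([
  [0.003,0,0,0,0,0,-1],
  [0.003,0,0,0,0,0,-1],
])

```text
t: 6.85
tcp_pos: [0.5294, -0.2372, 0.0864]
tool_rot: [0.769, 0.639, 0.0, 0.0]
force: [-0.3, 0.5, -1.5]
finger_gap: 0.219
gripper_force: 68.6
```

Emit:
drive_tool([
  [0.003,0,0,0,0,0,-1],
  [0.003,0,0,0,0,0,-1],
])

```text
t: 7.05
tcp_pos: [0.5304, -0.2311, 0.0863]
tool_rot: [0.769, 0.639, -0.0, -0.0]
force: [-0.4, -0.2, -1.4]
finger_gap: 0.212
gripper_force: 68.6
```

```bash
python3 - <<'E'
from h import *
here()
E
```

```text
t 7.05 tcp [ 0.5304 -0.2311  0.0863] yaw 79.48 z [-0.  0. -1.] gap 0.212 F [-0.39 -0.16 -1.37] M [-0.062  0.019 -0.   ] q [-0.6   0.69  1.67  0.    0.78 -0.42]
```

Emit:
drive_tool([
  [0.003,0,0,0,0,0,-1],
  [0.003,0,0,0,0,0,-1],
])

```text
t: 7.25
tcp_pos: [0.5315, -0.2252, 0.0863]
tool_rot: [0.769, 0.639, -0.0, -0.0]
force: [0.1, 0.3, -1.5]
finger_gap: 0.22
gripper_force: 68.6
```

Emit:
drive_tool([
  [0.003,0,0,0,0,0,-1],
  [0.003,0,0,0,0,0,-1],
])

```text
t: 7.45
tcp_pos: [0.5326, -0.2193, 0.0863]
tool_rot: [0.769, 0.639, -0.0, -0.0]
force: [1.0, -0.1, -1.3]
finger_gap: 0.216
gripper_force: 68.6
```

Emit:
drive_tool([
  [0.003,0,0,0,0,0,-1],
  [0.003,0,0,0,0,0,-1],
  [0.003,0,0,0,0,0,-1],
])

```text
t: 7.75
tcp_pos: [0.5343, -0.2105, 0.0863]
tool_rot: [0.769, 0.639, 0.0, 0.0]
force: [0.3, 0.0, -1.8]
finger_gap: 0.218
gripper_force: 68.6
```

```bash
python3 - <<'E'
from h import *
here()
E
```

```text
t 7.75 tcp [ 0.5343 -0.2105  0.0863] yaw 79.50 z [ 0. -0. -1.] gap 0.218 F [ 0.35  0.05 -1.76] M [-0.053 -0.043  0.008] q [-0.57  0.69  1.68 -0.    0.77 -0.39]
```

Emit:
drive_tool([
  [0.003,0,0,0,0,0,-1],
  [0.003,0,0,0,0,0,-1],
  [0.003,0,0,0,0,0,-1],
  [0.003,0,0,0,0,0,-1],
])

```text
t: 8.15
tcp_pos: [0.5364, -0.1986, 0.0863]
tool_rot: [0.769, 0.639, -0.0, -0.0]
force: [0.3, -0.5, -1.2]
finger_gap: 0.221
gripper_force: 68.6
```

Emit:
drive_tool([
  [0.003,0,0,0,0,0,-1],
  [0.003,0,0,0,0,0,-1],
  [0.003,0,0,0,0,0,-1],
  [0.003,0,0,0,0,0,-1],
  [0.003,0,0,0,0,0,-1],
])

```text
t: 8.65
tcp_pos: [0.5392, -0.1839, 0.0863]
tool_rot: [0.769, 0.639, 0.0, 0.0]
force: [-0.4, 0.1, -1.7]
finger_gap: 0.221
gripper_force: 68.6
```

Emit:
drive_tool([
  [0.002,0,0,0,0,0,-1],
  [0,0,0,0,0,0,-1],
  [0,0,0,0,0,0,-1],
  [0,0,0,0,0,0,-1],
])

```text
t: 9.05
tcp_pos: [0.5395, -0.1823, 0.0863]
tool_rot: [0.769, 0.639, 0.0, 0.0]
force: [-0.3, -0.1, -1.8]
finger_gap: 0.217
gripper_force: 68.6
```

```bash
python3 - <<'E'
from h import *
here()
s=snap('side');np.savez('side2.npz',**s)
e=np.array([.5555,-.0995,.081]);st=manip.sense();yaw=np.radians(79.5)
r=np.array(st['tcp_pos'])[:2]-e[:2];print('dist',np.linalg.norm(r),'bearing',np.degrees(np.arctan2(*-r[::-1])))
x0,y0=310,225
im=cv2.resize(s['image'][y0:y0+60,x0:x0+60],None,fx=10,fy=10,interpolation=cv2.INTER_CUBIC)[:,:,::-1]/255.
cv2.imwrite('pics/ins.png',(255*im**.7).astype(np.uint8))
E
```

```text
t 9.05 tcp [ 0.5395 -0.1823  0.0863] yaw 79.49 z [ 0. -0. -1.] gap 0.217 F [-0.33 -0.09 -1.78] M [0.018 0.056 0.03 ] q [-0.52  0.68  1.7  -0.    0.76 -0.34]
dist 0.08433711657454623 bearing 79.07269704617677
```

View pics/ins.png

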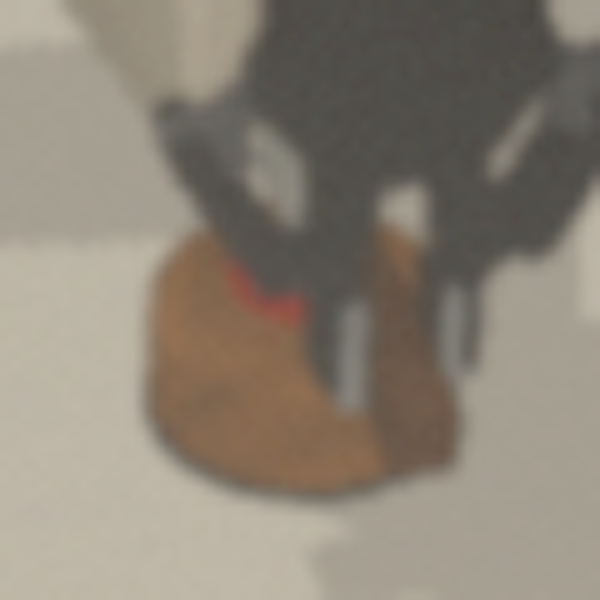

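The side view shows the handle lined up with the eye and no force reading, so the rod is through. Now I'll turn clockwise about the screw axis.

Emit:
drive_tool([
  [0.0002,-0.0059,0,0,0,4,-1],
  [0.0002,-0.0059,0,0,0,4,-1],
  [0.0002,-0.0059,0,0,0,4,-1],
  [0.0002,-0.0059,0,0,0,4,-1],
  [0,0,0,0,0,0,-1],
])

```text
t: 9.6
tcp_pos: [0.5168, -0.1747, 0.0864]
tool_rot: [0.85, 0.526, -0.0, -0.0]
force: [-0.3, -0.4, -1.9]
finger_gap: 0.217
gripper_force: 68.6
```

```bash
cat >> h.py <<'E'
def tq(e=(.5555,-.0995)):
    here(); s=manip.sense(); r=np.array(s['tcp_pos'])[:2]-e; F=s['force']; print('dist %.4f bearing %.2f'%(np.hypot(*r),np.degrees(np.arctan2(-r[1],-r[0]))),'torque',round(s['ft_torque'][2]+r[0]*F[1]-r[1]*F[0],3),'lever',round(r[0]*F[1]-r[1]*F[0],3))
E
python3 -c "from h import *;tq()"
```

```text
t 9.6 tcp [ 0.5168 -0.1747  0.0864] yaw 63.48 z [-0.  0. -1.] gap 0.217 F [-0.32 -0.42 -1.89] M [-0.013  0.097  0.035] q [-0.53  0.66  1.76 -0.    0.72 -0.07]
dist 0.0846 bearing 62.73 torque 0.027 lever -0.008
```

Emit:
drive_tool([
  [0.0002,-0.0059,0,0,0,4,-1],
  [0.0002,-0.0059,0,0,0,4,-1],
  [0.0002,-0.0059,0,0,0,4,-1],
  [0,0,0,0,0,0,-1],
])

```text
t: 10.0
tcp_pos: [0.502, -0.1652, 0.0864]
tool_rot: [0.9, 0.435, -0.0, -0.0]
force: [-0.5, -0.3, -2.2]
finger_gap: 0.221
gripper_force: 68.7
```

```bash
python3 -c "from h import *;tq()"
```

```text
t 10.0 tcp [ 0.502  -0.1652  0.0864] yaw 51.59 z [-0. -0. -1.] gap 0.221 F [-0.52 -0.3  -2.22] M [-0.001  0.157  0.074] q [-0.53  0.65  1.8  -0.    0.69  0.14]
dist 0.0847 bearing 50.83 torque 0.056 lever -0.018
```

Emit:
drive_tool([
  [0,-0.003,0,0,0,2,-1],
  [0.0001,-0.003,0,0,0,2,-1],
  [0,0,0,0,0,0,-1],
])

```text
t: 10.3
tcp_pos: [0.4976, -0.1614, 0.0863]
tool_rot: [0.915, 0.404, -0.0, -0.0]
force: [-1.1, 0.1, -1.6]
finger_gap: 0.217
gripper_force: 68.7
```

```bash
python3 -c "from h import *;tq()"
```

```text
t 10.3 tcp [ 0.4976 -0.1614  0.0863] yaw 47.65 z [-0.001  0.    -1.   ] gap 0.217 F [-1.09  0.06 -1.63] M [-0.068  0.312  0.145] q [-0.53  0.64  1.82 -0.    0.68  0.21]
dist 0.0848 bearing 46.93 torque 0.074 lever -0.071
```

Emit:
drive_tool([
  [0,-0.003,0,0,0,2,-1],
  [0.0001,-0.003,0,0,0,2,-1],
  [0,0,0,0,0,0,-1],
])

```text
t: 10.6
tcp_pos: [0.4933, -0.1573, 0.0863]
tool_rot: [0.928, 0.372, -0.0, -0.0]
force: [-2.0, 0.4, -0.9]
finger_gap: 0.216
gripper_force: 68.7
```

```bash
python3 -c "from h import *;tq()"
```

```text
t 10.6 tcp [ 0.4933 -0.1573  0.0863] yaw 43.64 z [-0.001 -0.    -1.   ] gap 0.216 F [-1.98  0.38 -0.92] M [-0.089  0.331  0.11 ] q [-0.52  0.64  1.83 -0.    0.67  0.29]
dist 0.0849 bearing 42.90 torque -0.027 lever -0.138
```

Emit:
drive_tool([
  [0,-0.003,0,0,0,2,-1],
  [0.0001,-0.003,0,0,0,2,-1],
  [0,0,0,0,0,0,-1],
])

```text
t: 10.9
tcp_pos: [0.4894, -0.1528, 0.0863]
tool_rot: [0.941, 0.339, -0.0, -0.0]
force: [-0.9, 0.4, -0.7]
finger_gap: 0.213
gripper_force: 68.7
```

```bash
python3 -c "from h import *;tq()"
```

```text
t 10.9 tcp [ 0.4894 -0.1528  0.0863] yaw 39.62 z [-0. -0. -1.] gap 0.213 F [-0.86  0.4  -0.75] M [-0.111  0.366  0.151] q [-0.52  0.63  1.84 -0.    0.67  0.36]
dist 0.0849 bearing 38.88 torque 0.078 lever -0.072
```

Emit:
drive_tool([
  [0,-0.003,0,0,0,2,-1],
  [0.0001,-0.003,0,0,0,2,-1],
  [0,0,0,0,0,0,-1],
])

```text
t: 11.2
tcp_pos: [0.4858, -0.148, 0.0863]
tool_rot: [0.952, 0.306, -0.0, 0.0]
force: [-0.8, 0.4, -1.1]
finger_gap: 0.219
gripper_force: 68.7
```

```bash
python3 -c "from h import *;tq()"
```

```text
t 11.2 tcp [ 0.4858 -0.148   0.0863] yaw 35.62 z [-0. -0. -1.] gap 0.219 F [-0.77  0.37 -1.07] M [-0.105  0.368  0.136] q [-0.52  0.63  1.85 -0.    0.66  0.43]
dist 0.0849 bearing 34.86 torque 0.072 lever -0.063
```

Emit:
drive_tool([
  [0,-0.003,0,0,0,2,-1],
  [0,0,0,0,0,0,-1],
])

```text
t: 11.4
tcp_pos: [0.4841, -0.1456, 0.0863]
tool_rot: [0.957, 0.289, -0.0, 0.0]
force: [-1.2, -0.3, -1.4]
finger_gap: 0.216
gripper_force: 68.7
```

```bash
python3 -c "from h import *;tq()"
```

```text
t 11.4 tcp [ 0.4841 -0.1456  0.0863] yaw 33.60 z [-0. -0. -1.] gap 0.216 F [-1.2  -0.3  -1.41] M [-0.032  0.32   0.123] q [-0.51  0.63  1.86 -0.    0.65  0.47]
dist 0.0850 bearing 32.83 torque 0.089 lever -0.033
```

Emit:
drive_tool([
  [0,-0.003,0,0,0,2,-1],
  [0,0,0,0,0,0,-1],
])

```text
t: 11.6
tcp_pos: [0.4825, -0.143, 0.0863]
tool_rot: [0.962, 0.272, 0.0, 0.0]
force: [-1.6, -0.1, -1.4]
finger_gap: 0.214
gripper_force: 68.7
```

```bash
python3 -c "from h import *;tq()"
```

```text
t 11.6 tcp [ 0.4825 -0.143   0.0863] yaw 31.60 z [ 0. -0. -1.] gap 0.214 F [-1.58 -0.08 -1.39] M [-0.13   0.352  0.139] q [-0.51  0.63  1.87 -0.    0.65  0.51]
dist 0.0850 bearing 30.83 torque 0.076 lever -0.063
```

Emit:
drive_tool([
  [0,-0.003,0,0,0,2,-1],
  [0,0,0,0,0,0,-1],
])

```text
t: 11.8
tcp_pos: [0.481, -0.1405, 0.0863]
tool_rot: [0.967, 0.255, 0.0, 0.0]
force: [-1.8, 0.2, -1.3]
finger_gap: 0.215
gripper_force: 68.7
```

```bash
python3 -c "from h import *;tq()"
```

```text
t 11.8 tcp [ 0.481  -0.1405  0.0863] yaw 29.60 z [ 0. -0. -1.] gap 0.215 F [-1.78  0.19 -1.35] M [-0.05   0.308  0.06 ] q [-0.51  0.63  1.87 -0.    0.64  0.55]
dist 0.0851 bearing 28.81 torque -0.027 lever -0.087
```

Emit:
drive_tool([
  [0,-0.003,0,0,0,2,-1],
  [0,0,0,0,0,0,-1],
])

```text
t: 12.0
tcp_pos: [0.4795, -0.1379, 0.0863]
tool_rot: [0.971, 0.238, 0.0, 0.0]
force: [-1.9, -0.6, -2.2]
finger_gap: 0.219
gripper_force: 68.7
```

```bash
python3 -c "from h import *;tq()"
```

```text
t 12.0 tcp [ 0.4795 -0.1379  0.0863] yaw 27.59 z [ 0. -0. -1.] gap 0.219 F [-1.95 -0.6  -2.2 ] M [-0.132  0.336  0.126] q [-0.5   0.62  1.88 -0.    0.64  0.58]
dist 0.0851 bearing 26.81 torque 0.097 lever -0.029
```

Emit:
drive_tool([
  [0,-0.003,0,0,0,2,-1],
  [0,0,0,0,0,0,-1],
])

```text
t: 12.2
tcp_pos: [0.4782, -0.1353, 0.0863]
tool_rot: [0.975, 0.221, 0.0, 0.0]
force: [-1.1, -0.7, -1.8]
finger_gap: 0.215
gripper_force: 68.6
```

```bash
python3 -c "from h import *;tq()"
```

```text
t 12.2 tcp [ 0.4782 -0.1353  0.0863] yaw 25.59 z [ 0. -0. -1.] gap 0.215 F [-1.1  -0.71 -1.78] M [-0.11   0.336  0.054] q [-0.5   0.62  1.88 -0.    0.64  0.62]
dist 0.0852 bearing 24.81 torque 0.07 lever 0.015
```

Emit:
drive_tool([
  [0,-0.003,0,0,0,2,-1],
  [0,0,0,0,0,0,-1],
])

```text
t: 12.4
tcp_pos: [0.4769, -0.1326, 0.0863]
tool_rot: [0.979, 0.204, 0.0, 0.0]
force: [-1.5, -0.9, -1.9]
finger_gap: 0.212
gripper_force: 68.6
```

```bash
python3 -c "from h import *;tq()"
```

```text
t 12.4 tcp [ 0.4769 -0.1326  0.0863] yaw 23.59 z [ 0. -0. -1.] gap 0.212 F [-1.47 -0.93 -1.93] M [-0.075  0.304  0.058] q [-0.5   0.62  1.89 -0.    0.63  0.66]
dist 0.0853 bearing 22.82 torque 0.082 lever 0.024
```

Emit:
drive_tool([
  [0.0002,-0.003,0,0,0,2,-1],
  [0,0,0,0,0,0,-1],
])

```text
t: 12.6
tcp_pos: [0.4758, -0.1298, 0.0863]
tool_rot: [0.982, 0.187, 0.0, 0.0]
force: [-1.0, -1.6, -1.4]
finger_gap: 0.218
gripper_force: 68.6
```

```bash
python3 -c "from h import *;tq()"
```

```text
t 12.6 tcp [ 0.4758 -0.1298  0.0863] yaw 21.60 z [ 0. -0. -1.] gap 0.218 F [-1.02 -1.59 -1.37] M [-0.16   0.321  0.069] q [-0.49  0.62  1.89 -0.    0.63  0.7 ]
dist 0.0852 bearing 20.79 torque 0.165 lever 0.096
```

Emit:
drive_tool([
  [0.0002,-0.003,0,0,0,2,-1],
  [0,0,0,0,0,0,-1],
])

```text
t: 12.8
tcp_pos: [0.4749, -0.1269, 0.0864]
tool_rot: [0.985, 0.17, 0.0, 0.0]
force: [-2.2, -1.5, -1.3]
finger_gap: 0.221
gripper_force: 68.7
```

```bash
python3 -c "from h import *;tq()"
```

```text
t 12.8 tcp [ 0.4749 -0.1269  0.0864] yaw 19.59 z [ 0. -0. -1.] gap 0.221 F [-2.22 -1.49 -1.27] M [-0.196  0.282  0.092] q [-0.49  0.62  1.9  -0.    0.63  0.74]
dist 0.0852 bearing 18.79 torque 0.151 lever 0.059
```

Emit:
drive_tool([
  [0.0001,-0.003,0,0,0,2,-1],
  [0,0,0,0,0,0,-1],
])

```text
t: 13.0
tcp_pos: [0.474, -0.1242, 0.0864]
tool_rot: [0.988, 0.153, 0.0, 0.0]
force: [-1.8, -1.2, -2.6]
finger_gap: 0.219
gripper_force: 68.7
```

```bash
python3 -c "from h import *;tq()"
```

```text
t 13.0 tcp [ 0.474  -0.1242  0.0864] yaw 17.62 z [ 0.    -0.001 -1.   ] gap 0.219 F [-1.83 -1.17 -2.58] M [-0.193  0.4    0.098] q [-0.48  0.62  1.9  -0.    0.62  0.78]
dist 0.0852 bearing 16.84 torque 0.148 lever 0.05
```

Emit:
drive_tool([
  [0.0001,-0.0015,0,0,0,1,-1],
  [0,0,0,0,0,0,-1],
])

```text
t: 13.2
tcp_pos: [0.4736, -0.1228, 0.0863]
tool_rot: [0.99, 0.144, 0.0, 0.0]
force: [-1.7, -1.7, -2.3]
finger_gap: 0.217
gripper_force: 68.7
```

```bash
python3 -c "from h import *;tq()"
```

```text
t 13.2 tcp [ 0.4736 -0.1228  0.0863] yaw 16.56 z [ 0.    -0.001 -1.   ] gap 0.217 F [-1.68 -1.72 -2.29] M [-0.446  0.451  0.173] q [-0.48  0.62  1.9  -0.    0.62  0.8 ]
dist 0.0852 bearing 15.85 torque 0.275 lever 0.102
```

Emit:
drive_tool([
  [0.0001,-0.0015,0,0,0,1,-1],
  [0,0,0,0,0,0,-1],
])

```text
t: 13.4
tcp_pos: [0.4731, -0.1211, 0.0864]
tool_rot: [0.991, 0.135, -0.0, 0.0]
force: [-2.5, -3.0, -1.4]
finger_gap: 0.219
gripper_force: 68.8
```

```bash
python3 -c "from h import *;tq()"
```

```text
t 13.4 tcp [ 0.4731 -0.1211  0.0864] yaw 15.49 z [ 0. -0. -1.] gap 0.219 F [-2.49 -2.97 -1.42] M [-0.551  0.514  0.163] q [-0.48  0.62  1.9  -0.    0.62  0.82]
dist 0.0852 bearing 14.71 torque 0.354 lever 0.191
```

Emit:
drive_tool([
  [0.0001,-0.0015,0,0,0,1,-1],
  [0,0,0,0,0,0,-1],
])

```text
t: 13.6
tcp_pos: [0.4728, -0.1195, 0.0863]
tool_rot: [0.992, 0.126, -0.0, 0.0]
force: [-2.7, -3.8, -2.2]
finger_gap: 0.218
gripper_force: 68.8
```

```bash
python3 -c "from h import *;tq()"
```

```text
t 13.6 tcp [ 0.4728 -0.1195  0.0863] yaw 14.46 z [-0. -0. -1.] gap 0.218 F [-2.69 -3.83 -2.17] M [-0.679  0.557  0.108] q [-0.48  0.62  1.9  -0.    0.62  0.84]
dist 0.0851 bearing 13.62 torque 0.37 lever 0.263
```

Emit:
drive_tool([
  [0.0001,-0.0015,0,0,0,1,-1],
  [0,0,0,0,0,0,-1],
])

```text
t: 13.8
tcp_pos: [0.4724, -0.1181, 0.0863]
tool_rot: [0.993, 0.117, -0.0, 0.0]
force: [-3.3, -4.3, -1.8]
finger_gap: 0.222
gripper_force: 68.8
```

```bash
python3 -c "from h import *;tq()"
```

```text
t 13.8 tcp [ 0.4724 -0.1181  0.0863] yaw 13.48 z [-0. -0. -1.] gap 0.222 F [-3.33 -4.33 -1.77] M [-0.711  0.606  0.135] q [-0.47  0.62  1.91 -0.    0.62  0.86]
dist 0.0851 bearing 12.60 torque 0.433 lever 0.298
```

Emit:
drive_tool([
  [0.0001,-0.0015,0,0,0,1,-1],
  [0,0,0,0,0,0,-1],
])

```text
t: 14.0
tcp_pos: [0.4721, -0.1166, 0.0863]
tool_rot: [0.994, 0.109, -0.0, 0.0]
force: [-3.0, -4.0, -0.8]
finger_gap: 0.217
gripper_force: 68.8
```

```bash
python3 -c "
from h import *;tq()
for n in('top','side'):
    s=snap(n,n+'3.png');np.savez(n+'3.npz',**s)
    C=cloud(s);h=cv2.cvtColor(s['image'],cv2.COLOR_RGB2HSV);m=(np.hypot(C[...,0]-.555,C[...,1]+.0995)<.03)&(abs(C[...,2]-.048)<.008)&(h[...,1]>120)&((h[...,0]<5)|(h[...,0]>172));print(n,m.sum(),(np.hypot(C[...,0]-.555,C[...,1]+.0995)<.03).sum())
tq()"
```

```text
t 14.0 tcp [ 0.4721 -0.1166  0.0863] yaw 12.48 z [-0. -0. -1.] gap 0.217 F [-2.97 -3.97 -0.83] M [-0.74   0.633  0.106] q [-0.47  0.62  1.91 -0.    0.62  0.88]
dist 0.0852 bearing 11.59 torque 0.386 lever 0.28
top 0 36
side 31 366
t 14.1 tcp [ 0.4721 -0.1166  0.0863] yaw 12.49 z [-0. -0. -1.] gap 0.217 F [-4.02 -4.   -2.18] M [-0.613  0.609  0.056] q [-0.47  0.62  1.91 -0.    0.62  0.88]
dist 0.0852 bearing 11.60 torque 0.321 lever 0.265
```

Emit:
drive_tool([
  [0.0001,-0.0015,0,0,0,1,-1],
  [0,0,0,0,0,0,-1],
])

```text
t: 14.3
tcp_pos: [0.4718, -0.1151, 0.0863]
tool_rot: [0.995, 0.1, -0.0, 0.0]
force: [-4.3, -4.6, -0.4]
finger_gap: 0.221
gripper_force: 68.8
```

```bash
python3 -c "from h import *;tq()"
```

```text
t 14.3 tcp [ 0.4718 -0.1151  0.0863] yaw 11.47 z [-0.001 -0.    -1.   ] gap 0.221 F [-4.34 -4.61 -0.45] M [-0.749  0.707  0.014] q [-0.47  0.61  1.91 -0.    0.62  0.9 ]
dist 0.0852 bearing 10.56 torque 0.332 lever 0.318
```

Emit:
drive_tool([
  [0,-0.0008,0,0,0,0.5,-1],
  [0,0,0,0,0,0,-1],
  [0,0,0,0,0,0,-1],
])

```text
t: 14.6
tcp_pos: [0.4716, -0.1144, 0.0863]
tool_rot: [0.995, 0.096, -0.0, 0.0]
force: [-4.3, -5.0, -0.9]
finger_gap: 0.216
gripper_force: 68.8
```

```bash
python3 -c "from h import *;tq()"
```

```text
t 14.6 tcp [ 0.4716 -0.1144  0.0863] yaw 10.98 z [-0.001 -0.    -1.   ] gap 0.216 F [-4.34 -4.99 -0.9 ] M [-0.736  0.669  0.066] q [-0.47  0.61  1.91 -0.    0.62  0.91]
dist 0.0852 bearing 10.09 torque 0.419 lever 0.353
```

Emit:
drive_tool([
  [0.0001,0.003,0,0,0,-2,-1],
  [0.0001,0.003,0,0,0,-2,-1],
  [0,0,0,0,0,0,-1],
])

```text
t: 14.9
tcp_pos: [0.4745, -0.1201, 0.0865]
tool_rot: [0.992, 0.13, 0.001, 0.0]
force: [0.2, 0.4, -0.8]
finger_gap: 0.217
gripper_force: 68.7
```

```bash
python3 -c "from h import *;tq()"
```

```text
t 14.9 tcp [ 0.4745 -0.1201  0.0865] yaw 14.89 z [ 0.002  0.    -1.   ] gap 0.217 F [ 0.22  0.37 -0.83] M [ 0.022  0.026 -0.05 ] q [-0.48  0.62  1.9   0.    0.62  0.83]
dist 0.0836 bearing 14.26 torque -0.076 lever -0.026
```

Emit:
drive_tool([
  [-0.004,0,0,0,0,0,-1],
  [-0.006,0,0,0,0,0,-1],
  [-0.006,0,0,0,0,0,-1],
  [-0.006,0,0,0,0,0,-1],
])

```text
t: 15.3
tcp_pos: [0.4517, -0.1258, 0.0864]
tool_rot: [0.991, 0.13, 0.0, 0.0]
force: [-0.3, -1.2, -1.5]
finger_gap: 0.217
gripper_force: 68.8
```

Emit:
drive_tool([
  [-0.007,0,0,0,0,0,-1],
  [-0.007,0,0,0,0,0,-1],
  [-0.007,0,0,0,0,0,-1],
  [-0.007,0,0,0,0,0,-1],
  [-0.007,0,0,0,0,0,-1],
  [-0.007,0,0,0,0,0,-1],
  [-0.007,0,0,0,0,0,-1],
  [-0.005,0,0,0,0,0,-1],
])

```text
t: 16.1
tcp_pos: [0.3991, -0.1397, 0.0863]
tool_rot: [0.991, 0.13, -0.0, -0.0]
force: [0.0, 0.6, -0.6]
finger_gap: 0.22
gripper_force: 68.7
```

```bash
python3 - <<'E'
from h import *
tq(); p=manip.sense()['tcp_pos']
plan([.40,-.14,.17],15,4,-1);plan([.42,-.31,.15],75,9,-1,cmd=([.40,-.14,.17],15))
E
```

```text
t 16.1 tcp [ 0.3991 -0.1397  0.0863] yaw 14.98 z [-0.001  0.    -1.   ] gap 0.22 F [ 0.01  0.62 -0.6 ] M [-0.004  0.026  0.029] q [-0.6   0.58  2.06 -0.    0.5   0.71]
dist 0.1615 bearing 14.42 torque -0.067 lever -0.096
[0.0002, 0.0001, -0.0209, -0.01, 0.01, -0.0, -1.0],
[0.0002, 0.0001, -0.0209, -0.01, 0.01, -0.0, -1.0],
[0.0002, 0.0001, -0.0209, -0.01, 0.01, -0.0, -1.0],
[0.0002, 0.0001, -0.0209, -0.01, 0.01, -0.0, -1.0],
[-0.0027, 0.0188, 0.0022, -0.0, 0.0, -6.67, -1.0],
[-0.0049, 0.0184, 0.0022, 0.0, 0.0, -6.67, -1.0],
[-0.007, 0.0177, 0.0022, -0.0, 0.0, -6.67, -1.0],
[-0.009, 0.0167, 0.0022, 0.0, 0.0, -6.67, -1.0],
[-0.0109, 0.0156, 0.0022, -0.0, 0.0, -6.67, -1.0],
[-0.0126, 0.0142, 0.0022, 0.0, 0.0, -6.67, -1.0],
[-0.0142, 0.0127, 0.0022, -0.0, 0.0, -6.67, -1.0],
[-0.0156, 0.0109, 0.0022, 0.0, 0.0, -6.67, -1.0],
[-0.0167, 0.009, 0.0022, -0.0, 0.0, -6.67, -1.0],
```

Emit:
drive_tool([
  [0,0,-0.021,0,0,0,-1],
  [0,0,-0.021,0,0,0,-1],
  [0,0,-0.021,0,0,0,-1],
  [0,0,-0.021,0,0,0,-1],
])

```text
t: 16.5
tcp_pos: [0.3995, -0.1396, 0.171]
tool_rot: [0.991, 0.13, -0.0, -0.0]
force: [0.2, 0.1, -1.5]
finger_gap: 0.218
gripper_force: 68.7
```

Emit:
drive_tool([
  [-0.0027,0.0188,0.002,0,0,-6.7,-1],
  [-0.005,0.0184,0.002,0,0,-6.7,-1],
  [-0.007,0.0177,0.002,0,0,-6.7,-1],
  [-0.009,0.0167,0.002,0,0,-6.7,-1],
  [-0.011,0.0156,0.002,0,0,-6.7,-1],
  [-0.0126,0.0142,0.002,0,0,-6.7,-1],
  [-0.0142,0.0127,0.002,0,0,-6.7,-1],
  [-0.0156,0.011,0.002,0,0,-6.7,-1],
  [-0.0167,0.009,0.002,0,0,-6.7,-1],
  [0,0,0,0,0,0,-1],
])

```text
t: 17.5
tcp_pos: [0.4207, -0.3124, 0.1521]
tool_rot: [0.792, 0.61, -0.0, 0.001]
force: [-0.6, -0.0, -1.9]
finger_gap: 0.215
gripper_force: 68.8
```

Emit:
drive_tool([
  [0,0,0.025,0,0,0,-1],
  [0,0,0.025,0,0,0,-1],
  [0,0,0.025,0,0,0,-1],
  [0,0,0.025,0,0,0,-1],
  [0,0,0.015,0,0,0,-1],
  [0,0,0,0,0,0,-1],
])

```text
t: 18.1
tcp_pos: [0.4188, -0.3075, 0.0355]
tool_rot: [0.792, 0.61, -0.0, -0.003]
force: [0.9, -0.1, -2.1]
finger_gap: 0.217
gripper_force: 68.8
```

```bash
python3 - <<'E'
from h import *
here()
E
```

```text
t 18.1 tcp [ 0.4188 -0.3075  0.0355] yaw 75.20 z [-0.004  0.005 -1.   ] gap 0.217 F [ 0.92 -0.14 -2.08] M [-0.008  0.002  0.014] q [-0.85  0.74  1.84  0.    0.57 -0.59]
```

Emit:
drive_tool([
  [0,0,0.008,0,0,0,-1],
  [0,0,0.006,0,0,0,-1],
  [0,0,0.003,0,0,0,-1],
  [0,0,0.001,0,0,0,-1],
  [0,0,0,0,0,0,-1],
])

```text
t: 18.6
tcp_pos: [0.4204, -0.3098, 0.0195]
tool_rot: [0.792, 0.611, 0.0, 0.0]
force: [-0.2, 0.4, -1.6]
finger_gap: 0.22
gripper_force: 68.8
```

```bash
python3 - <<'E'
from h import *
here(); plan([.24,-.56,.2],40,9,1,cmd=([.419,-.308,.117],75.2))
E
```

```text
t 18.6 tcp [ 0.4204 -0.3098  0.0195] yaw 75.28 z [ 0. -0. -1.] gap 0.22 F [-0.21  0.36 -1.58] M [-0.018  0.053  0.028] q [-0.85  0.77  1.84  0.    0.54 -0.59]
[-0.0322, -0.0121, -0.0092, 0.0, -0.0, 3.91, 1.0],
[-0.0329, -0.0099, -0.0092, 0.0, -0.0, 3.91, 1.0],
[-0.0335, -0.0076, -0.0092, -0.0, -0.0, 3.91, 1.0],
[-0.0339, -0.0053, -0.0092, -0.0, -0.0, 3.91, 1.0],
[-0.0342, -0.003, -0.0092, 0.0, -0.0, 3.91, 1.0],
[-0.0343, -0.0006, -0.0092, -0.0, -0.0, 3.91, 1.0],
[-0.0343, 0.0017, -0.0092, -0.0, -0.0, 3.91, 1.0],
[-0.0341, 0.0041, -0.0092, 0.0, -0.0, 3.91, 1.0],
[-0.0337, 0.0064, -0.0092, 0.0, -0.0, 3.91, 1.0],
```

Emit:
drive_tool([
  [0,0,0.001,0,0,0,-1],
  [0,0,0.001,0,0,0,-1],
  [0,0,0,0,0,0,0],
  [0,0,0,0,0,0,0.3],
  [0,0,0,0,0,0,1],
  [0,0,0,0,0,0,1],
  [0,0,0,0,0,0,1],
  [0,0,0,0,0,0,1],
])

```text
t: 19.4
tcp_pos: [0.4203, -0.3097, 0.0174]
tool_rot: [0.792, 0.611, 0.0, 0.0]
force: [0.5, 1.0, 0.3]
finger_gap: 0.998
gripper_force: 0.0
```

Emit:
drive_tool([
  [0,0,-0.02,0,0,0,1],
  [0,0,-0.025,0,0,0,1],
  [0,0,-0.025,0,0,0,1],
  [0,0,-0.025,0,0,0,1],
  [0,0,-0.025,0,0,0,1],
])

```text
t: 19.9
tcp_pos: [0.4201, -0.3095, 0.1383]
tool_rot: [0.792, 0.611, -0.0, -0.0]
force: [0.2, 0.5, -0.1]
finger_gap: 0.998
gripper_force: 0.0
```

Emit:
drive_tool([
  [-0.032,-0.012,-0.009,0,0,4,1],
  [-0.033,-0.01,-0.009,0,0,4,1],
  [-0.0335,-0.0076,-0.009,0,0,4,1],
  [-0.034,-0.005,-0.009,0,0,4,1],
  [-0.034,-0.003,-0.009,0,0,4,1],
  [-0.034,-0.0006,-0.009,0,0,4,1],
  [-0.034,0.0017,-0.009,0,0,4,1],
  [-0.034,0.004,-0.009,0,0,4,1],
  [-0.034,0.0064,-0.009,0,0,4,1],
  [0,0,0,0,0,0,1],
])

```text
t: 20.9
tcp_pos: [0.2381, -0.5653, 0.2198]
tool_rot: [0.943, 0.334, -0.001, 0.003]
force: [-0.1, -0.8, -0.3]
finger_gap: 1.002
gripper_force: 0.0
```

```bash
python3 - <<'E'
from h import *
here()
s=snap('top');t=snap('side');np.savez('top4.npz',**s);np.savez('side4.npz',**t)
k=8
a=[cv2.resize(i[v:v+50,u:u+50],(400,400),interpolation=cv2.INTER_CUBIC) for i,u,v in((s['image'],315,188),(t['image'],315,230))]
b=cv2.resize(s['image'][170:320,300:500],(267,200))
w=np.zeros((600,800,3),np.uint8);w[:400]=np.hstack(a);w[400:,:267]=b
cv2.imwrite('pics/fin.png',w[:,:,::-1])
E
```

```text
t 20.9 tcp [ 0.2381 -0.5653  0.2198] yaw 39.01 z [ 0.    -0.007 -1.   ] gap 1.002 F [-0.07 -0.84 -0.31] M [-0.011 -0.04   0.037] q [-1.35  0.54  1.49 -0.    1.1  -0.46]
```

View pics/fin.png

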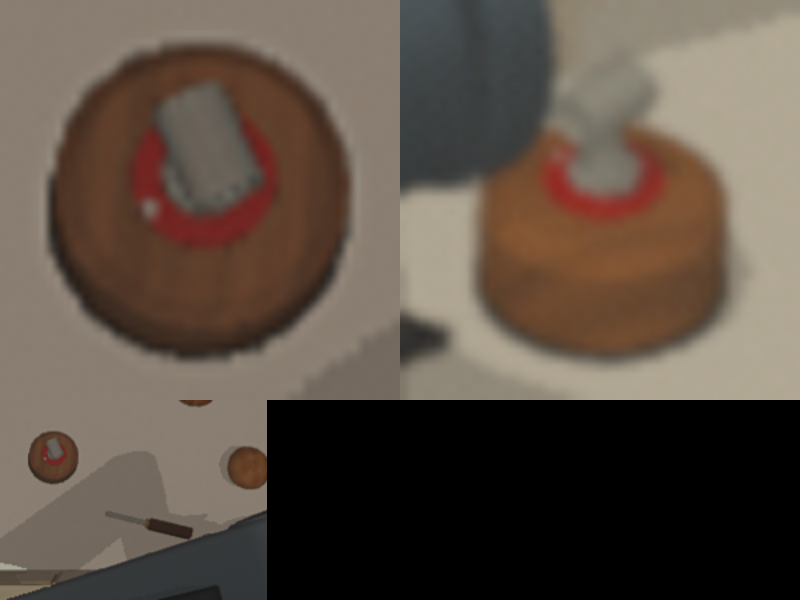

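The picture shows the eye turned, the rod lying flat clear of the block, and the dot moved from crop (152,212) to about (150,209). I'll measure that shift to sub-pixel accuracy.

```bash
python3 - <<'E'
from h import *
s=snap('top'); now=np.mean([s['image'].astype(float)]+[snap('top')['image'] for _ in range(3)],0); old=np.load('top0.npz')['im'].astype(float)
def dot(i):
    p=i[209:220,329:339]; w=p[...,1]; w=w  # green: red washer dark, dot bright
    q=i[210:218,331:337,1].copy(); return q
for n,i in(('old',old),('now',now)):
    print(n);print(np.round(i[210:219,330:338,1]).astype(int))
    from scipy.optimize import least_squares
    # saturation-independent: dot gaussian in (G+B) minus redness
    g=i[211:218,331:338]; f=g[...,1]+g[...,2]
    V,U=np.mgrid[211:218,331:338]; m=(np.hypot(U-334,V-214)<2.6)
    F=least_squares(lambda p:(p[0]*np.exp(-((U-p[1])**2+(V-p[2])**2)/2/.8**2)+p[3]+p[4]*(U-334)+p[5]*(V-214)-f)[m],[150,334,214,80,0,0]).x
    P=world(s,[F[1]],[F[2]],zw=.048)[0];print(F,P)
    c=np.array([.5567,-.1003]);d=P[:2]-c;print('r',np.hypot(*d),'ang',np.degrees(np.arctan2(d[1],d[0])))
b=slice(185,245)
print('reg',cv2.phaseCorrelate(old[195:235,320:330].mean(2),now[195:235,320:330].mean(2)))
E
```

```text
old
[[ 57  41  37  40  47  59  82  81]
 [ 55  43  38  35  37  51  92  89]
 [ 57  45  37  38  38  41  76  94]
 [ 56  53  43  65  76  40  50  77]
 [ 57  55  51  87 103  50  37  49]
 [ 57  55  55  74  81  45  36  37]
 [ 58  56  56  59  52  39  38  38]
 [ 57  56  56  55  54  46  40  38]
 [ 57  56  55  57  61  58  54  47]]
[134.56015351 333.65485721 214.06976171  78.19680527  -2.38605049
   2.66161553] [ 0.54570966 -0.08491613  0.048     ]
r 0.018906374236980595 ang 125.54228711153665
now
[[57 42 38 38 40 65 90 74]
 [57 43 37 37 36 53 96 88]
 [58 51 41 50 41 42 78 92]
 [57 56 60 98 78 40 50 75]
 [58 55 57 98 78 40 37 49]
 [58 56 52 64 52 37 37 37]
 [58 57 55 52 44 38 38 38]
 [58 57 57 57 56 46 42 39]
 [58 56 56 58 61 57 54 47]]
[137.09180623 333.23818543 213.55034894  76.72813853  -1.92231051
   1.09035439] [ 0.54699057 -0.08394182  0.048     ]
r 0.01902269745799028 ang 120.69133455789245
reg ((0.014320739650749204, 0.04655911808612956), 0.9991051971516108)
```

```bash
python3 -c "
from h import *
print(manip.sign_off())"
```

```text
the job is handed in; nothing more can be done
None
```

I handed the job in with the eye home on its washer and the rod laid flat on the worktop clear of the block. The washer dot measured about 1.6 mm (4.9°) of turn, inside the 1.2–8.4° limit, in about 21 of the 64 s; I was not shown the verdict.

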